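Offer up a model diesel's body shell above its chassis

TASK

The diesel's bare chassis stands on the test track under the magnifier lamp: first swing the lamp's arm aside until the middle of its lens is a good 15 cm from over the middle of the chassis, and leave it there. Then pick up the loco's dark blue body shell, lift it over the buildings standing in between and hold it steady above the chassis, level and lined up with it end to end and side to side, cab over the chassis' cab floor, about a centimetre clear of the circuit board, so that I can check underneath before it goes on. Do not lower it onto the chassis or touch the chassis with it; finish still holding it there, with the chassis and the other things on the table left where they were.

Things in the scene. Friction and masses are not known exactly. Their poses are not given: they have to be found in the camera images.
- shell: Dark blue diecast body shell (0.2 kg), hollow, open below, loose on the table. 180 mm long (own x), 34 wide (y). Origin: centre of underside, z up. Bonnet from x -82 to +42 mm: 28 wide, flat top at z 33, to be pinched across y from above; 3 mm high running plates widen its foot to 34. Taller cab from x +42 to +90: 34 wide, top z 44.5. Balances near x +8.
- shell_cab (a point): Point on the cab roof of the shell, at x = +66, y = 0, z = +44.5 mm in the shell's frame; its axes are the shell's. Shows which end is the cab.
- chassis: Loco chassis (0.3 kg), wheels loose on the test track: 180 mm long (own x; buffers reach +-98), 32 wide. Origin: centre, at rail-top level, 18 mm above the table; z up. Green circuit board, 20 wide, x -80 to +36, upper face z 32, is its highest part. Lower open cab floor with desk and seats at x +42 to +82. The shell belongs with its origin straight over this origin, its +x along this +x.
- chassis_top (a point): Point straight above the chassis' origin at the height of the circuit board's upper face (chassis z = 32 mm, about 50 mm above the table); axes are the chassis'.
- track: Test track fixed to the table: wooden plinth 240 mm long (own x) x 56 mm wide x 10 mm high with two rails whose tops are 18 mm above the table; sleeper end stops up to 26 mm. Origin: centre of its underside.
- lamp: White bench magnifier lamp fixed at the back of the table: round foot 110 mm across and 18 mm high, steel column 16 mm thick. Origin: centre of the foot's underside. The arm swivels on the column.
- lamp_arm (a joint): Angle of the lamp arm about the vertical column, rad. At 0 the arm points from the column straight at the robot (world -x); growing values swing the head towards world -y (the robot's right, away from the buildings). Stops at -0.35 and +1.5. Stiff swivel (about 0.2 N m): it stays where it is left.
- lamp_hinge (a point): Point on the lamp arm's vertical swivel axis at the height of the arm's centre line, 205 mm above the table. The swivel collar is 32 mm across; the column and its knob end 241 mm above the table.
- lamp_grip (a point): Point on the centre line of the lamp arm's tube, 180 mm from the swivel axis, 205 mm above the table. The tube is horizontal, round, 14 mm thick, bare from 20 to 200 mm from the axis; its own -x axis points outward along the arm. It can be pinched from above across own y or pushed from the side.
- lamp_head (a point): Centre of the lamp's head, a round magnifier ring 110 mm across with a clear lens, from 181 to 199 mm above the table, 270 mm from the swivel axis.
- footbridge: Orange plastic footbridge, 200 mm long (own x) x 35 mm wide x 80 mm high, stairs down at both ends; loose and light (90 g), standing between the shell and the test track. Origin: centre of its underside.
- signalbox: Tin signal box shell without its roof, 90 mm long (own x) x 49 mm wide x 75 mm high, loose; stands in line with the footbridge, nearer or farther from the robot. Origin: centre of its underside.
- tweezers: Steel tweezers lying on the table, 120 mm long (own x), 13 mm wide, 8 mm high. Origin: underside of the middle.
- wagon: Small grey steel open wagon, 76 x 32 x 38 mm, loose. Origin: centre of its underside.
- paintpot: Small glass paint pot with steel cap, 34 mm across, 38 mm high, loose. Origin: centre of its underside.
- screwdriver: Screwdriver lying on the table, 140 mm long (own x). Origin: underside.
Not all that is in view belongs to the job. What is shaped like the signalbox but orange or pink is not meant. There is more than one size of the shell; the job needs the larger.

How it is judged:
By the outcome, as a careful person would: the job done as asked, in the order asked, and still so for the second after the job is handed in, while the arm keeps its last pose, push and grip.
It also fails if it takes over 59 s, if anything falls off the work surface, if the arm or the gripper's body presses on something with over 40 N, if the wrist force passes 120 N, or if a joint passes its speed limit or range.

ROBOT

A 7-joint arm with a two-finger parallel gripper is mounted at the origin on the work surface. World frame = base frame: x ahead of the robot, y to its left, z up, the work surface at z = 0. Lengths are in m, angles in rad, forces in N, time in s.
With the tool pointing down it reaches from about 0.35 to 0.9 m from the base axis. Payload 8.1 kg.
Tool frame: the origin (TCP) lies midway between the tips of the shut fingers; the grasp point (between the pads) lies 19 mm behind it; z points along the fingers, y is the line along which they close (so a half turn about z gives the same grasp; the last joint's range is limited). The gripper opens to 92 mm and grips with 3 to 60 N. Pads are 19 mm wide; open, the fingers measure 130 mm over their backs; the gripper's body (75 mm by 190 mm) begins 47 mm behind the grasp point.
Start: joints at [-1.438, 0.434, 0.025, 1.573, -0.012, 1.134, -0.075], TCP at [0.146, 0.608, 0.227] pointing down, gripper open.
Joint ranges: [-2.62, 2.62], [-0.44, 2.09], [-1.27, 1.32], [0.08, 2.57], [-1.32, 4.46], [0.12, 2], [-2.74, 2.74]. Speed limits (rad/s): [2.22, 2.22, 3.01, 3.01, 3.14, 3.14, 3.14].

INTERFACE

Orientations are given as a rotation vector (axis times angle).
In Python, from cell import arm gives the robot as it stands.
- The arm moves only by the tool arm_command, never from a script. Its arguments are lists of equal length, an entry for each row: "dp": the shift along the tool's x, y, z in units of 25 mm (1.0 is 25 mm), a list of three; "angular": the turn, a rotation vector about the tool's x, y, z in units of 0.15 rad (1.0 is 0.15 rad), a list of three; "claw": the opening, from 0 (shut) to 1 (fully open). In form: {"dp": [[x, y, z], ...], "angular": [[rx, ry, rz], ...], "claw": [claw, ...]}. A call has 1 to 10 rows; each row shifts and turns the commanded pose from where the row before left it, along the tool's axes as they then stand; what a row does not reach is not made up. A row lasts 1/10 s, in which the tool goes at most 50 mm and 8.59 degrees, less where a joint would pass 70% of its speed; a pose out of reach is approached as far as the arm can. A call with a number of a shift or a turn outside -1 to 1 is refused whole. A call with a gripper value outside its range is refused whole. The fingers move at their own pace and stop on an object; "force" is the grip in N (left out, the last holds). Time passes only in rows, so rows that do not move let the fingers close. It gives the time, the measured TCP pose, the force, the opening and the grip force at its end, in the units of the state.
- arm.observe(): the state, without advancing time (a new reading comes with each control period).
- arm.get_image(name): name is "scene" or "top" or "wrist"; returns a dict with "frame" (420x560x3 uint8, red, green, blue), "z_map" (420x560 float32, m along the optical axis (not along the pixel's ray), 0 where there is no reading), "K" (3x3 intrinsics, pixels), "k1" (the pictures are not rectified: a ray, as slopes to the right and down, at radius r is drawn at 1 + k1 r^2 times it, then the intrinsics apply), "R" (3x3) and "t" (3): a world point X has camera coordinates R X + t. Camera axes: x right, y down, z forward; pixel columns grow to the right and rows downward; lengths in m; the calibration is good to about 2 mm. A picture is of the moment at which its call begins.
- arm.sign_off(): hands the job in; it is judged then, once.
The state is a dict: "clock": time; "joints": joint angles; "dq": joint speeds; "joint_efforts": joint torques, N m; "position": TCP position; "ee_rot": TCP orientation; "force": force on the tool from outside, world axes, zero at the start; "ft_torque": the same for the moment, N m; "width": opening from 0.0 (shut) to 1.0 (fully open); "gripper_force": force on a finger pad.
Only numpy, scipy, OpenCV 4.12 (cv2) and the standard library are available. Lean on these libraries where they do the work, as an engineer would, in place of code of your own. Each camera call takes 0.05 s, during which the arm holds its last target. There are 200 camera calls.

## Working session

There is one attempt and no reset: what is moved stays moved. The work goes in short steps, Python scripts to look and compute and a tool call to move; the robot and the scene stay as the last step left them, time stands still between calls to the robot, and variables do not carry over. Pictures are saved under pics/ and viewed, at most 10 in all, crops included, and the job is handed in when it is done.

Besides the shell and the picture viewer there is one more tool, called after ">>>" by a JSON object that holds its "fn" and its "kwargs". arm_command: Moves the arm, as the interface text tells. Its arguments: {"type":"object","properties":{"dp":{"type":"array","items":{"type":"array","items":{"type":"number"}}},"angular":{"type":"array","items":{"type":"array","items":{"type":"number"}}},"claw":{"type":"array","items":{"type":"number"}},"force":{"type":"number"}},"required":["dp","angular","claw"]}

```bash
ls; mkdir -p pics
cat > h.py <<'E'
import numpy as np, cv2
from cell import arm
from scipy.spatial.transform import Rotation as Ro
def world(im):
    K=im["K"];k=im["k1"];z=im["z_map"];h,w=z.shape
    u,v=np.meshgrid(np.arange(w),np.arange(h))
    x=(u-K[0,2])/K[0,0];y=(v-K[1,2])/K[1,1];a,b=x.copy(),y.copy()
    for _ in range(15):
        s=1+k*(a*a+b*b);a=x/s;b=y/s
    P=np.stack([a*z,b*z,z],-1)
    W=(P-im["t"])@im["R"]; W[z==0]=np.nan
    return W
def save(n,f): cv2.imwrite("pics/"+n,f[:,:,::-1])
E
python3 - <<'E'
from h import *
o=arm.observe();print(o["clock"],o["position"],o["ee_rot"],o["width"])
for n in("scene","top"):
    im=arm.get_image(n);save(n+"0.png",im["frame"]);np.savez(n+"0.npz",**im);print(im["K"],im["k1"],im["R"],im["t"])
E
```

```text
pics
0.0 [0.14594058 0.60719454 0.22593444] [-3.69545437e-01 -3.11975941e+00  2.53631999e-03] 1.0023653053649226
[[531.36455114   0.         277.43741758]
 [  0.         531.36455114 213.82500924]
 [  0.           0.           1.        ]] 0.03019592612368968 [[ 3.34678443e-03  9.99982122e-01 -4.95522399e-03]
 [ 6.54563284e-01 -5.93685792e-03 -7.55983902e-01]
 [-7.55999806e-01 -7.13392534e-04 -6.54571451e-01]] [-0.0366105  -0.23328555  1.95640708]
[[478.14542907   0.         281.25456993]
 [  0.         478.14542907 198.19734633]
 [  0.           0.           1.        ]] -0.11514990708240963 [[ 0.11688552 -0.99314463 -0.00123544]
 [-0.97295784 -0.11425997 -0.20074288]
 [ 0.19922555  0.02466597 -0.97964319]] [0.00573518 0.53070078 1.26338945]
```

View pics/scene0.png

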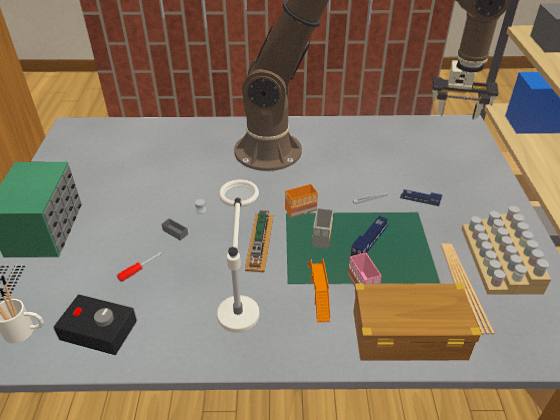

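View pics/top0.png

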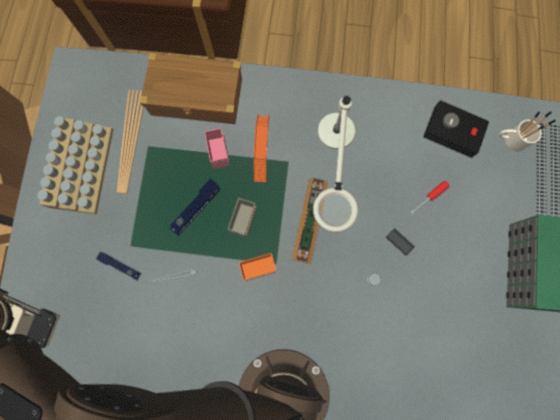

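The scene view shows the large dark-blue shell at about (371,235) and a smaller one at (421,197). The chassis is on the track at (260,240), and the lamp ring is at (239,192). The top view has the large shell at (195,208), the chassis at (310,220) and the lens at (335,210), with the lamp's column top at (347,102).

```bash
cat > m.py <<'E'
from h import *
C=[];W=[]
for n in("scene","top"):
    im=dict(np.load(n+"0.npz"));w=world(im);W.append(w);C.append(im["frame"])
def box(m,lab):
    for i,n in enumerate(("scene","top")):
        P=W[i][m(W[i],C[i].astype(int))]
        if len(P)<20: print(lab,n,len(P));continue
        (c,s,a)=cv2.minAreaRect((P[:,:2]*1000).astype(np.float32))
        print(lab,n,len(P),"rect",np.round(c,1),np.round(s,1),round(a,1),"z",np.round(np.percentile(P[:,2],[2,50,98])*1000,1), "mean",np.round(P.mean(0)*1000,1))
def near(w,c,r): return np.hypot(w[...,0]-c[0],w[...,1]-c[1])<r
def px(i,u,v): return W[i][v,u]
for nm,i,u,v in [("shellT",1,195,208),("chT",1,310,222),("ringT",1,340,192),("armT",1,341,150),("colT",1,347,101),("fb",1,261,150),("sb",1,243,205),("shellS",0,371,235),("chS",0,260,240),("armS",0,237,225),("fbS",0,318,270),("orange",1,258,266)]:
    print(nm,np.round(px(i,u,v)*1000,1))
sh=px(1,195,208);
blue=lambda w,c:(c[...,2]>c[...,0]+15)&(c[...,2]>c[...,1]+10)
box(lambda w,c:near(w,sh,.14)&blue(w,c)&(w[...,2]>.008),"shell")
box(lambda w,c:near(w,sh,.14)&blue(w,c)&(w[...,2]>.028),"shell top")
box(lambda w,c:near(w,sh,.14)&(w[...,2]>.039)&(w[...,2]<.055)&blue(w,c),"cab")
ch=px(1,310,222)
box(lambda w,c:near(w,ch,.2)&(w[...,2]>.044)&(w[...,2]<.056)&(abs(w[...,1]-ch[1])<.05),"ch board")
box(lambda w,c:near(w,ch,.2)&(w[...,2]>.004)&(w[...,2]<.06)&(abs(w[...,1]-ch[1])<.06),"track all")
box(lambda w,c:near(w,ch,.4)&(w[...,2]>.17)&(w[...,2]<.26),"lamp")
for nm,c0,r in(("fb",(px(1,261,150)),.13),("sb",px(1,243,205),.07)):
    box(lambda w,c:near(w,c0,r)&(w[...,2]>.01)&(w[...,2]<.1),nm)
# ortho composite from both, 1mm/px: x up, y left
X0,X1,Y0,Y1=.35,.85,-.25,.4
O=np.zeros((500,650,3),np.uint8)
for i in(0,1):
    w=W[i].reshape(-1,3);c=C[i].reshape(-1,3);o=np.argsort(w[:,2])
    w=w[o];c=c[o];r=((X1-w[:,0])*1000);q=((Y1-w[:,1])*1000)
    ok=(r>1)&(r<498)&(q>1)&(q<648)&(w[:,2]<.15)
    for a in(-1,0,1):
        for b in (-1,0,1):
            if i==1: O[r[ok].astype(int)+a,q[ok].astype(int)+b]=c[ok]
save("ortho.png",O)
for n,i,(u,v,s) in(("zs",0,(215,160,190)),("zt",1,(165,85,190))):
    f=C[i][v:v+140,u:u+s];save(n+".png",cv2.resize(f,None,fx=4,fy=4,interpolation=cv2.INTER_CUBIC))
E
python3 m.py
```

```text
shellT [475.4 305.6  28.3]
chT [470.9 -18.3  46. ]
ringT [529.1 -77.4 199. ]
armT [632.7 -69.  211.1]
colT [751.4 -70.  240.6]
fb [656.  140.2  58.3]
sb [504.8 175.5   0. ]
shellS [494.  309.6  34.6]
chS [519.2 -15.4  40.9]
armS [641.8 -66.  210.5]
fbS [659.1 142.8  62.9]
orange [337.5 110.8   2.2]
shell scene 441 rect [484.3 307.8] [ 36.6 175.5] 55.5 z [14.6 35.3 48.2] mean [495.4 303.9  36.4]
shell top 591 rect [478.3 308.7] [ 34.5 177.6] 56.4 z [25.5 34.7 48.1] mean [487.4 303.   36.6]
shell top scene 396 rect [484.  305.8] [ 35.7 173.3] 57.2 z [28.8 36.4 48.4] mean [495.8 302.   38.2]
shell top top 565 rect [480.2 307.5] [ 34.5 173.1] 56.4 z [28.6 35.2 48.2] mean [489.  302.2  37.3]
cab scene 164 rect [502.4 293.6] [ 35.8 128.8] 57.8 z [39.3 45.  50. ] mean [535.3 274.2  44.8]
cab top 214 rect [498.4 295.3] [ 34.5 129.2] 56.4 z [39.5 44.2 49.3] mean [528.8 274.9  44.3]
ch board scene 221 rect [485.2 -19.7] [ 23.7 164.3] 85.0 z [44.6 49.8 55.3] mean [477.1 -17.6  49.8]
ch board top 298 rect [477.2 -18.3] [ 20.1 152.7] 84.7 z [44.6 49.4 54. ] mean [461.3 -16.1  49.4]
track all scene 1354 rect [470.4 -19. ] [117.6 395.5] 89.7 z [ 4.1 12.5 53.1] mean [501.4 -17.7  21.2]
track all top 1709 rect [471.8 -18. ] [396.6 118.8] 0.1 z [ 4.2 11.8 52.5] mean [468.  -14.4  20.6]
lamp scene 1711 rect [419.  -55.3] [116.5 709.3] 80.7 z [177.8 201.2 255.1] mean [478.4 -54.4 207.9]
lamp top 2272 rect [415.9 -61.4] [113.1 700.1] 82.3 z [191.8 198.7 242.3] mean [522.  -68.3 203. ]
fb scene 1161 rect [683.6 195.9] [195.3 141.2] 3.3 z [12.4 57.2 81.5] mean [693.6 175.2  50.8]
fb top 975 rect [675.5 193.7] [202.4 138.3] 2.4 z [12.2 56.6 82.5] mean [662.7 161.5  50.6]
sb scene 350 rect [475.5 166.3] [49.8 82.5] 79.1 z [12.5 48.2 78.5] mean [501.  162.5  47.5]
sb top 250 rect [469.8 166.2] [49.5 72.6] 79.6 z [11.2 52.1 77.7] mean [480.7 167.6  49.4]
```

View pics/ortho.png

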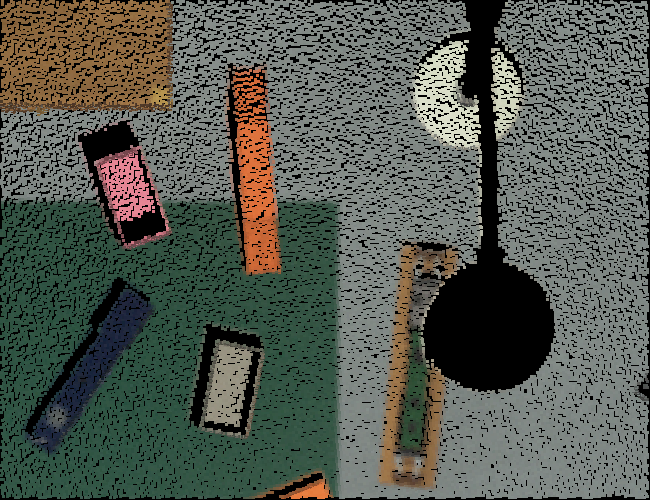

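View pics/zs.png

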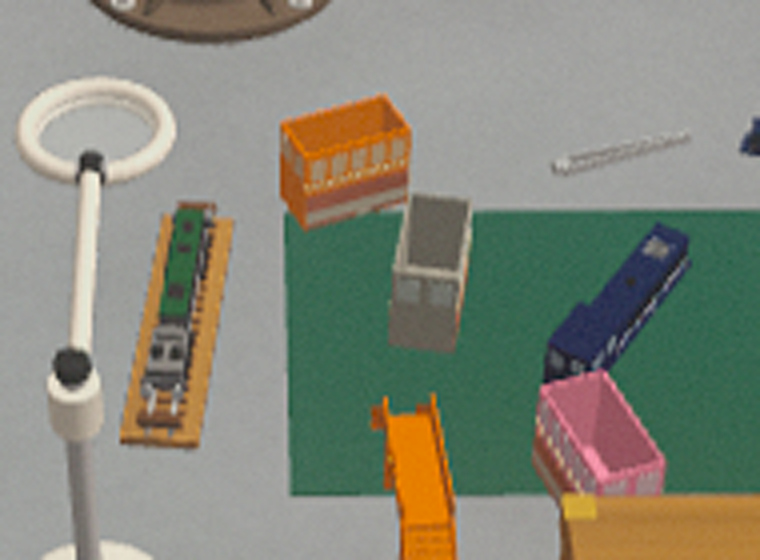

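The enlarged views show the shell's cab at its far end, world +x and -y. The chassis' cab floor is also at its far end, so both +x axes point away from the robot, with yaw about -34° for the shell and -5° for the chassis. I'll move the lamp first: close the claw and fly to the +y side of its tube.

>>> {"fn": "arm_command", "kwargs": {"dp": [[0, 0, -1], [0, 0, -1], [-0.72, -1, 0], [-0.72, -1, 0], [-0.72, -1, 0], [-0.72, -1, 0], [-0.72, -1, 0], [-0.72, -1, 0], [-0.72, -1, 0], [-0.72, -1, 0]], "angular": [[0, 0, -0.8], [0, 0, -0.77], [0, 0, 0], [0, 0, 0], [0, 0, 0], [0, 0, 0], [0, 0, 0], [0, 0, 0], [0, 0, 0], [0, 0, 0]], "claw": [0, 0, 0, 0, 0, 0, 0, 0, 0, 0]}}

```text
clock: 1.1
position: [0.2905, 0.4063, 0.2765]
ee_rot: [-0.001, -3.141, 0.001]
force: [1.0, -0.2, 0.3]
width: 0.181
gripper_force: 0.0
```

>>> {"fn": "arm_command", "kwargs": {"dp": [[-0.72, -1, 0], [-0.72, -1, 0], [-0.72, -1, 0], [-0.72, -1, 0], [-0.72, -1, 0], [-0.72, -1, 0], [-0.72, -1, 0], [-0.72, -1, 0], [-0.72, -1, 0], [-0.72, -1, 0]], "angular": [[0, 0, 0], [0, 0, 0], [0, 0, 0], [0, 0, 0], [0, 0, 0], [0, 0, 0], [0, 0, 0], [0, 0, 0], [0, 0, 0], [0, 0, 0]], "claw": [0, 0, 0, 0, 0, 0, 0, 0, 0, 0]}}

```text
clock: 2.1
position: [0.4703, 0.1564, 0.2765]
ee_rot: [-0.001, -3.141, 0.0]
force: [0.8, 0.1, -0.6]
width: 0.007
gripper_force: 0.0
```

>>> {"fn": "arm_command", "kwargs": {"dp": [[-0.71, -1, 0], [-0.71, -1, 0], [-0.71, -1, 0], [-0.71, -1, 0], [-0.71, -1, 0], [-0.71, -1, 0], [-0.71, -0.8, 0], [0, 0, 1], [0, 0, 1], [0, 0, 1]], "angular": [[0, 0, 0], [0, 0, 0], [0, 0, 0], [0, 0, 0], [0, 0, 0], [0, 0, 0], [0, 0, 0], [0, 0, 0], [0, 0, 0], [0, 0, 0]], "claw": [0, 0, 0, 0, 0, 0, 0, 0, 0, 0]}}

```text
clock: 3.1
position: [0.5939, -0.0127, 0.2005]
ee_rot: [-0.001, -3.141, -0.0]
force: [0.4, 1.2, -0.2]
width: 0.003
gripper_force: 0.0
```

Run:
```python
from h import *
print(arm.observe()["position"])
im=arm.get_image("scene");save("s1.png",cv2.resize(im["frame"][150:290,180:370],None,fx=4,fy=4,interpolation=cv2.INTER_CUBIC))
```

```text
[ 0.59386408 -0.01267308  0.20049734]
```

View pics/s1.png

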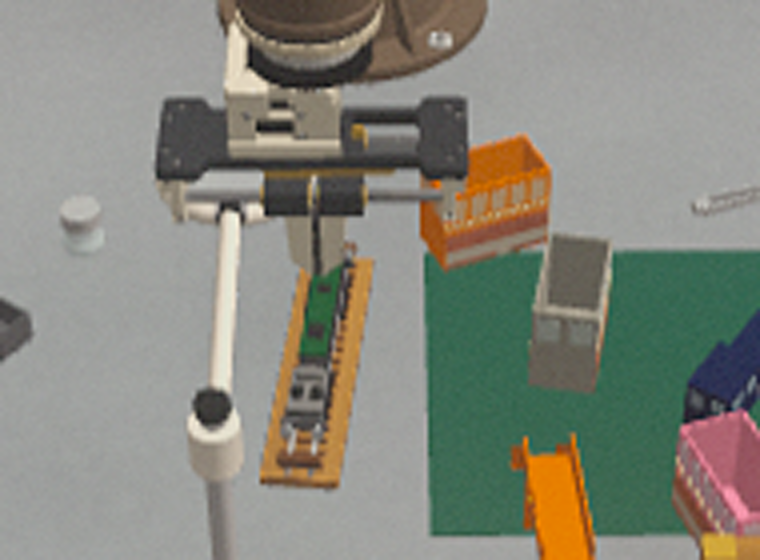

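The closed fingers sit beside the tube on the +y side, with the tip at crop (320,275) and the tube at (225,300). I'll lower slightly and push the arm aside.

>>> {"fn": "arm_command", "kwargs": {"dp": [[0, 0, 0.4], [-0.05, -0.6, 0], [-0.05, -0.6, 0], [-0.05, -0.6, 0], [-0.1, -0.6, 0], [-0.15, -0.6, 0], [-0.2, -0.6, 0], [-0.2, -0.6, 0], [-0.25, -0.6, 0], [-0.25, -0.6, 0]], "angular": [[0, 0, 0], [0, 0, 0], [0, 0, 0], [0, 0, 0], [0, 0, 0], [0, 0, 0], [0, 0, 0], [0, 0, 0], [0, 0, 0], [0, 0, 0]], "claw": [0, 0, 0, 0, 0, 0, 0, 0, 0, 0]}}

```text
clock: 4.15
position: [0.6273, -0.1485, 0.1916]
ee_rot: [0.0, 3.141, 0.0]
force: [-1.0, 1.0, 1.4]
width: 0.002
gripper_force: 0.9
```

>>> {"fn": "arm_command", "kwargs": {"dp": [[-0.25, -0.6, 0], [-0.25, -0.6, 0], [-0.25, -0.6, 0], [-0.2, -0.3, 0], [0, 0, 0], [0.4, 0.6, 0], [0.4, 0.8, 0], [0.4, 1, -0.5], [0.2, 1, -1], [0, 1, -1]], "angular": [[0, 0, 0], [0, 0, 0], [0, 0, 0], [0, 0, 0], [0, 0, 0], [0, 0, 0], [0, 0, 0], [0, 0, 0], [0, 0, 0], [0, 0, 0]], "claw": [0, 0, 0, 0, 0, 0, 0, 0, 0, 0]}}

```text
clock: 5.15
position: [0.6142, -0.0887, 0.2548]
ee_rot: [-0.0, -3.141, -0.0]
force: [0.8, -0.7, 1.0]
width: 0.002
gripper_force: 0.0
```

Run:
```python
from h import *
o=arm.observe();print(o["position"],o["force"])
for n in ("scene","top"):
    im=arm.get_image(n);np.savez(n+"1.npz",**im);W=world(im)
    m=(W[...,2]>.178)&(W[...,2]<.203)&(W[...,0]>.5)&(W[...,1]<-.17)&(W[...,0]<.75)
    P=W[m];print(n,len(P),cv2.minEnclosingCircle((P[:,:2]*1000).astype(np.float32)) if len(P) else 0)
    m=(W[...,2]>.205)&(W[...,2]<.222)&(W[...,0]>.55)&(W[...,1]<-.1)&(W[...,0]<.75)
    P=W[m];print(len(P),P.mean(0), cv2.fitLine((P[:,:2]*1000).astype(np.float32),2,0,.01,.01).ravel())
```

```text
[ 0.61417272 -0.08867203  0.25483387] [ 0.84902191 -0.74460892  1.00343167]
scene 983 ((646.9615478515625, -267.0702209472656), 94.09891510009766)
375 [ 0.69603646 -0.18340015  0.21071264] [ 4.9869624e-01  8.6677682e-01  6.9603644e+02 -1.8340015e+02]
top 1390 ((628.5108642578125, -280.4473571777344), 76.23641204833984)
142 [ 0.6576245  -0.23840708  0.21086942] [ 5.0537014e-01  8.6290264e-01  6.5762451e+02 -2.3840709e+02]
```

The lamp arm is now at about 1.04 rad, with the lens about 28 cm from the chassis. Next I'll look at the chassis with the wrist camera on the way to the shell.

>>> {"fn": "arm_command", "kwargs": {"dp": [[0, 0.4, -0.8], [1, 0.4, -0.8], [1, 0.5, -0.8], [1, 0.5, -0.8], [1, 0.5, 0], [1, 0.5, 0], [0.8, 0, 0], [0, 0, 0]], "angular": [[0, 0, 0], [0, 0, 0], [0, 0, 0], [0, 0, 0], [0, 0, 0], [0, 0, 0], [0, 0, 0], [0, 0, 0]], "claw": [0, 0, 0, 0, 0.5, 0.8, 0.8, 0.8]}}

```text
clock: 6.05
position: [0.4682, -0.02, 0.3342]
ee_rot: [0.0, -3.141, -0.001]
force: [0.6, -0.1, -0.3]
width: 0.304
gripper_force: 0.0
```

Run:
```python
from h import *
o=arm.observe();print(o["position"],o["ee_rot"])
im=arm.get_image("wrist");np.savez("w1.npz",**im);save("w1.png",im["frame"]);W=world(im)
print(im["R"],-im["R"].T@im["t"])
m=(W[...,2]>.046)&(W[...,2]<.055)&(abs(W[...,1]+.02)<.05)
c=im["frame"].astype(int);g=(c[...,1]>c[...,0]+15)&(c[...,1]>c[...,2]+15)
for l,mm in(("z46-55",m),("green",m&g)):
    P=W[mm]
    if len(P)>20:print(l,len(P),cv2.minAreaRect((P[:,:2]*1000).astype(np.float32)),P.mean(0),np.median(P[:,2]))
```

```text
[ 0.46819259 -0.02003476  0.33421962] [ 4.78977541e-04 -3.14129352e+00 -1.15194917e-03]
[[-8.51260777e-04  9.99997496e-01  2.06959348e-03]
 [ 9.56854644e-01  2.13177921e-04  2.90566938e-01]
 [ 2.90565769e-01  2.22764837e-03 -9.56852429e-01]] [ 0.38942446 -0.02034172  0.49256032]
z46-55 1556 ((580.7374877929688, -32.772125244140625), (26.32787322998047, 359.3427734375), 81.965576171875) [ 0.46781708 -0.01783103  0.05015518] 0.05026321470770509
green 1207 ((460.6664733886719, -16.853187561035156), (20.05795669555664, 116.71232604980469), 84.15373992919922) [ 0.45751599 -0.01657034  0.05024726] 0.05024910993818296
```

View pics/w1.png

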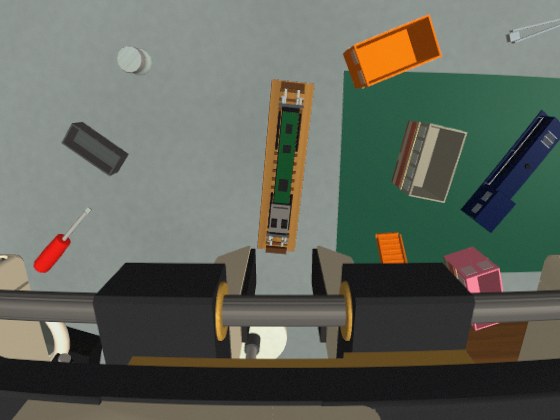

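The wrist view shows the chassis running from about (293,88) to (277,250). Its green board spans (289,110) to (283,205), with the cab floor at the far end, and the shell is at (515,170).

```bash
cat > p.py <<'E'
from h import *
def pca(P):
    P=P[:,:2]*1000;c=P.mean(0)
    v=np.linalg.svd(P-c,full_matrices=0)[2][0];v=v*np.sign(v[0])
    q=(P-c)@np.c_[v,[-v[1],v[0]]]
    e=np.percentile(q,[1,99],axis=0)
    return np.degrees(np.arctan2(v[1],v[0])),c+e.mean(0)@np.c_[v,[-v[1],v[0]]].T,e[1]-e[0]
def rep(files):
  for f in files:
    im=dict(np.load(f));W=world(im);c=im["frame"].astype(int)
    g=(c[...,1]>c[...,0]+15)&(c[...,1]>c[...,2]+15)
    near=lambda x,y,r:np.hypot(W[...,0]-x,W[...,1]-y)<r
    m=g&(W[...,2]>.046)&(W[...,2]<.055)&near(.46,-.017,.08)
    if m.sum()>30:
        a,ctr,s=pca(W[m]);print(f,"board",m.sum(),round(a,2),np.round(ctr,1),np.round(s,1),"origin",np.round(ctr+22*np.array([np.cos(np.radians(a)),np.sin(np.radians(a))]),1),"z",round(np.median(W[m][:,2])*1000,1))
    b=(c[...,2]>c[...,0]+15)&(c[...,2]>c[...,1]+10)&near(.482,.307,.12)
    for l,lo,hi in(("bonnet",.029,.038),("cab",.041,.049)):
        m=b&(W[...,2]>lo)&(W[...,2]<hi)&((W[...,0]<.505) if l=="bonnet" else (W[...,0]>.505))
        if m.sum()>30:
            a,ctr,s=pca(W[m]);R=cv2.minAreaRect((W[m][:,:2]*1000).astype(np.float32))
            print(f,l,m.sum(),round(a,2),np.round(ctr,1),np.round(s,1),"rect",np.round(np.r_[R[0],R[1],R[2]],1),"z",round(np.median(W[m][:,2])*1000,1))
E
python3 -c "
from p import *
rep(['scene0.npz','top0.npz','top1.npz','w1.npz'])"
```

```text
scene0.npz board 144 -6.18 [465.1 -16.4] [112.5  19.6] origin [487.  -18.7] z 50.3
scene0.npz bonnet 197 -34.83 [458.  326.6] [106.6  28.5] rect [458.1 326.3  29.2 108.   56.3] z 33.6
scene0.npz cab 142 -31.69 [534.2 274.1] [53.1 34.1] rect [534.3 273.8  34.2  54.9  54.9] z 45.1
top0.npz board 176 -3.46 [460.1 -15. ] [112.   18.8] origin [482.  -16.3] z 49.7
top0.npz bonnet 303 -35.78 [459.5 322.2] [115.8  27.4] rect [459.  323.   28.1 121.1  55.5] z 32.9
top0.npz cab 180 -34.28 [531.2 273.5] [49.2 33. ] rect [531.5 273.8  33.8  49.8  53.5] z 44.5
top1.npz bonnet 321 -35.01 [458. 323.] [115.7  27.2] rect [459.  322.8  28.2 121.4  54.9] z 32.9
top1.npz cab 178 -32.14 [531.3 273.8] [49.2 33.4] rect [531.6 274.   34.9  50.8  58.7] z 44.7
w1.npz board 1207 -5.78 [460.5 -16.8] [114.6  19.6] origin [482.4 -19.1] z 50.2
w1.npz bonnet 1492 -34.25 [460.5 321.3] [118.3  28.7] rect [462.7 320.1  32.5 126.2  54.3] z 33.6
w1.npz cab 858 -36.06 [532.3 272.6] [50.4 35.1] rect [532.5 273.2  36.5  52.   56.4] z 45.0
```

>>> {"fn": "arm_command", "kwargs": {"dp": [[0, 1, 0], [0, 1, 0], [0, 1, 0], [0, 1, 0], [0, 1, 0], [0, 1, 0], [0, 1, 0], [0, 1, 0], [0, 1, 0], [0, 1, 0]], "angular": [[0, 0, 0], [0, 0, 0], [0, 0, 0], [0, 0, 0], [0, 0, 0], [0, 0, 0], [0, 0, 0], [0, 0, 0], [0, 0, 0], [0, 0, 0]], "claw": [0.8, 0.8, 0.8, 0.8, 0.8, 0.8, 0.8, 0.8, 0.8, 0.8]}}

```text
clock: 7.1
position: [0.4713, 0.2311, 0.3337]
ee_rot: [0.002, 3.142, -0.0]
force: [-0.4, 0.2, 0.3]
width: 0.798
gripper_force: 0.0
```

Run:
```python
from p import *
im=arm.get_image("wrist");np.savez("w2.npz",**im);rep(["w2.npz"]);print(arm.observe()["position"])
```

```text
w2.npz board 1183 -5.83 [460.8 -16.7] [114.   20.4] origin [482.7 -18.9] z 49.9
w2.npz bonnet 1724 -35.42 [459.7 322.2] [118.3  28.6] rect [461.7 321.1  30.3 125.7  54.5] z 33.3
w2.npz cab 952 -35.47 [532.6 273. ] [50.6 33.7] rect [532.8 272.9  35.   52.1  55.7] z 44.7
[0.47042216 0.23598404 0.33329809]
```

>>> {"fn": "arm_command", "kwargs": {"dp": [[0, 0, 1], [0, 0, 1], [0, 0, 1], [0, 0, 1], [0, 0, 1], [0.43, 0.87, 0.8], [0.43, 0.87, 0.8], [0.43, 0.86, 0.8], [0, 0, 0], [0, 0, 0]], "angular": [[0, 0, 0.8], [0, 0, 0.8], [0, 0, 0.8], [0, 0, 0.8], [0, 0, 0.81], [0, 0, 0], [0, 0, 0], [0, 0, 0], [0, 0, 0], [0, 0, 0]], "claw": [0.6, 0.6, 0.6, 0.6, 0.6, 0.6, 0.6, 0.6, 0.6, 0.6]}}

```text
clock: 8.15
position: [0.481, 0.3016, 0.1482]
ee_rot: [-0.93, -3.0, 0.003]
force: [0.0, -1.1, -0.5]
width: 0.597
gripper_force: 0.0
```

```bash
cat >> p.py <<'E'
def shell(f):
    im=dict(np.load(f));W=world(im)*1000;c=im["frame"].astype(int)
    b=(c[...,2]>c[...,0]+15)&(c[...,2]>c[...,1]+10)
    o=np.array([477.,310.5]);a=np.radians(-34.5)
    for _ in range(4):
        ux=np.array([np.cos(a),np.sin(a)]);uy=np.array([-ux[1],ux[0]])
        d=W[...,:2]-o;s=d@ux;t=d@uy;z=W[...,2]
        m=b&(s>-79)&(s<38)&(abs(t)<22)&(z>29)&(z<38)
        # edge midline by bins along s
        S=[];T=[]
        for q in np.arange(-75,36,6):
            k=m&(abs(s-q)<3)
            if k.sum()>15: S.append(q);T.append(np.percentile(t[k],[3,97]).mean())
        p=np.polyfit(S,T,1); a+=np.arctan(p[0]); o=o+uy*p[1]
    ctab=b&(z>41)&(z<50)&(s>30)&(s<110)&(abs(t)<22)
    e=np.percentile(s[ctab],[1,99]) if ctab.sum()>30 else 0
    print(f,"shell yaw",np.degrees(a),"origin(lat)",o,"cab s-range (42..90)",e,len(S))
E
python3 - <<'E'
from p import *
o=arm.observe();print(o["position"],np.degrees(Ro.from_rotvec(o["ee_rot"]).as_matrix()[:,1]@[0,0,1]),Ro.from_rotvec(o["ee_rot"]).as_matrix().round(3))
im=arm.get_image("wrist");np.savez("w3.npz",**im)
for f in("w1.npz","w2.npz","w3.npz","top0.npz"): shell(f)
E
```

```text
[0.4809741  0.30162457 0.1481644 ] -0.10625688624931706 [[-0.825  0.566 -0.001]
 [ 0.566  0.825 -0.002]
 [-0.    -0.002 -1.   ]]
w1.npz shell yaw -33.04765542180953 origin(lat) [476.81420236 310.22739517] cab s-range (42..90) [41.80297864 92.18699951] 19
w2.npz shell yaw -34.20832750101781 origin(lat) [477.08924164 310.62985989] cab s-range (42..90) [41.81549319 92.37782081] 19
w3.npz shell yaw -34.33627333593734 origin(lat) [477.37537297 311.04615752] cab s-range (42..90) [41.93144844 86.7293624 ] 19
top0.npz shell yaw -34.457444856376675 origin(lat) [476.99171712 310.4879485 ] cab s-range (42..90) [40.79053924 90.26393966] 15
```

>>> {"fn": "arm_command", "kwargs": {"dp": [[0.14, 0.22, 0.7], [0, 0, 0.8], [0, 0, 0.8], [0, 0, 0.8], [0, 0, 0.8], [0, 0, 0.6], [0, 0, 0.5], [0, 0, 0.2], [0, 0, 0], [0, 0, 0]], "angular": [[0, 0, 0], [0, 0, 0], [0, 0, 0], [0, 0, 0], [0, 0, 0], [0, 0, 0], [0, 0, 0], [0, 0, 0], [0, 0, 0], [0, 0, 0]], "claw": [0.6, 0.6, 0.6, 0.6, 0.6, 0.6, 0.6, 0.6, 0.6, 0.6]}}

```text
clock: 9.2
position: [0.4814, 0.3085, 0.0199]
ee_rot: [0.932, 3.0, 0.001]
force: [-0.4, 0.1, 0.3]
width: 0.599
gripper_force: 0.0
```

>>> {"fn": "arm_command", "kwargs": {"dp": [[0, 0, 0.4], [0, 0, 0], [0, 0, 0], [0, 0, 0], [0, 0, 0], [0, 0, 0], [0, 0, 0], [0, 0, 0]], "angular": [[0, 0, 0], [0, 0, 0], [0, 0, 0], [0, 0, 0], [0, 0, 0], [0, 0, 0], [0, 0, 0], [0, 0, 0]], "claw": [0.6, 0.6, 0.2, 0.2, 0.2, 0.2, 0.2, 0.2], "force": 30}}

```text
clock: 10.0
position: [0.4809, 0.3085, 0.0094]
ee_rot: [0.931, 3.0, 0.0]
force: [0.3, 0.4, 1.3]
width: 0.298
gripper_force: 30.0
```

>>> {"fn": "arm_command", "kwargs": {"dp": [[0, 0, -0.3], [0, 0, -0.6], [0, 0, -1], [0, 0, -1], [0, 0, -1], [0, 0, -1], [0, 0, -1], [0, 0, -1], [0, 0, -0.6], [0, 0, 0]], "angular": [[0, 0, 0], [0, 0, 0], [0, 0, 0], [0, 0, 0], [0, 0, 0], [0, 0, 0], [0, 0, 0], [0, 0, 0], [0, 0, 0], [0, 0, 0]], "claw": [0.2, 0.2, 0.2, 0.2, 0.2, 0.2, 0.2, 0.2, 0.2, 0.2]}}

```text
clock: 11.0
position: [0.4818, 0.3089, 0.1991]
ee_rot: [0.931, 2.998, 0.005]
force: [0.9, 0.5, -2.4]
width: 0.3
gripper_force: 30.0
```

Run:
```python
from p import *
o=arm.observe();print(o["position"],o["force"],o["ft_torque"],o["width"],Ro.from_rotvec(o["ee_rot"]).as_matrix().round(3))
fs=[]
for n in("wrist","scene"):
    im=arm.get_image(n);np.savez("l_"+n+".npz",**im);f=im["frame"]
    fs.append(f if n=="wrist" else cv2.resize(f[130:270,280:467],(560,420),interpolation=cv2.INTER_CUBIC))
save("lift.png",cv2.resize(np.hstack(fs),(800,300)))
```

```text
[0.4817605  0.30893486 0.19913041] [ 0.922441    0.48280057 -2.42377006] [-0.0225884  -0.03078158  0.0401435 ] 0.299941137916375 [[-0.824  0.566  0.003]
 [ 0.566  0.824  0.003]
 [-0.001  0.004 -1.   ]]
```

View pics/lift.png

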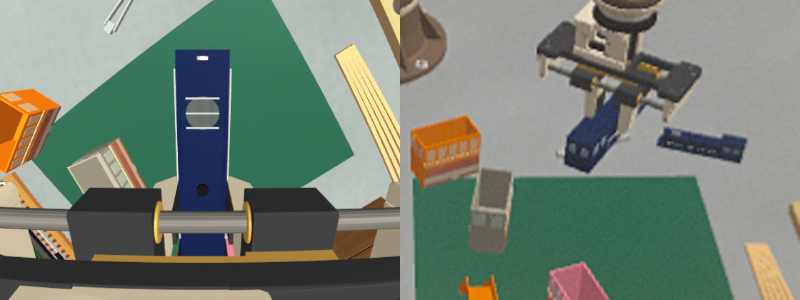

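The shell is held level, with its bonnet centred between the pads in the wrist half at (205,150). Next I'll turn it and carry it over to the chassis.

>>> {"fn": "arm_command", "kwargs": {"dp": [[0, 0, 0], [0, 0, 0], [0, 0, 0], [0, 0, 0], [0, 0, 0], [-0.1, -0.5, 0], [-0.1, -0.8, 0], [-0.1, -1, 0], [-0.1, -1, 0], [-0.1, -1, 0]], "angular": [[0, 0, -0.6], [0, 0, -0.7], [0, 0, -0.7], [0, 0, -0.7], [0, 0, -0.64], [0, 0, 0], [0, 0, 0], [0, 0, 0], [0, 0, 0], [0, 0, 0]], "claw": [0.2, 0.2, 0.2, 0.2, 0.2, 0.2, 0.2, 0.2, 0.2, 0.2]}}

```text
clock: 12.1
position: [0.4818, 0.1978, 0.1958]
ee_rot: [-0.165, -3.136, 0.002]
force: [-0.0, 0.5, -2.0]
width: 0.305
gripper_force: 30.0
```

>>> {"fn": "arm_command", "kwargs": {"dp": [[-0.12, -1, 0], [-0.12, -1, 0], [-0.12, -1, 0], [-0.12, -1, 0], [-0.12, -1, 0], [-0.12, -1, 0], [-0.12, -1, 0], [-0.1, -0.8, 0], [-0.1, -0.5, 0], [0, -0.2, 0]], "angular": [[0, 0, 0], [0, 0, 0], [0, 0, 0], [0, 0, 0], [0, 0, 0], [0, 0, 0], [0, 0, 0], [0, 0, 0], [0, 0, 0], [0, 0, 0]], "claw": [0.2, 0.2, 0.2, 0.2, 0.2, 0.2, 0.2, 0.2, 0.2, 0.2]}}

```text
clock: 13.1
position: [0.4865, -0.0156, 0.1963]
ee_rot: [-0.165, -3.137, 0.001]
force: [0.6, 0.2, -2.9]
width: 0.304
gripper_force: 30.0
```

```bash
cat >> p.py <<'E'
def held(W,c,o,yaw,zb,lab):
    # refine held shell pose; W in mm. o,yaw start; zb = shell underside height guess
    b=(c[...,2]>c[...,0]+12)&(c[...,2]>c[...,1]+8); a=np.radians(yaw);o=np.array(o,float)
    z=W[...,2]-zb
    for _ in range(5):
        ux=np.array([np.cos(a),np.sin(a)]);uy=np.array([-ux[1],ux[0]])
        d=W[...,:2]-o;s=d@ux;t=d@uy
        S=[];T=[];ZZ=[]
        for lo,hi,zz in((-80,40,33),(44,86,44.5)):
            for q in np.arange(lo+3,hi-2,5):
                k=b&(abs(s-q)<2.5)&(abs(t)<24)&(abs(z-zz)<5)
                if k.sum()>12: 
                    e=np.percentile(t[k],[3,97])
                    if e[1]-e[0]>24: S.append(q);T.append(e.mean());ZZ.append(np.median(z[k])-zz)
        p=np.polyfit(S,T,1); a+=np.arctan(p[0]); o=o+uy*p[1]
    k=b&(abs(t)<14)&(abs(z-33)<4)&(s>-100)&(s<40); r=b&(abs(t)<14)&(abs(z-44.5)<5)&(s>30)&(s<110)
    pz=np.polyfit(S,ZZ,1)
    print(lab,"yaw %.2f"%np.degrees(a),"o",o.round(1),"bonnet min s(-82)",np.percentile(s[k],[.5,1]).round(1) if k.sum() else 0,"cab(42,90)",np.percentile(s[r],[1,99]).round(1) if r.sum()>20 else 0,"underside z %.1f pitch(deg) %.2f"%(zb+pz[1],np.degrees(pz[0])),"bins",min(S),max(S),len(S))
E
python3 - <<'E'
from p import *
o=arm.observe();M=Ro.from_rotvec(o["ee_rot"]).as_matrix();print(o["position"],M.round(4),o["width"])
p=o["position"]*1000;yaw=np.degrees(np.arctan2(M[1,1],M[0,1]))-90;print("tool yaw",yaw)
fs=[]
for n in("wrist","top","scene"):
    im=arm.get_image(n);np.savez("t_"+n+".npz",**im)
    try: held(world(im)*1000,im["frame"].astype(int),p[:2]-4.5*np.array([np.cos(np.radians(yaw)),np.sin(np.radians(yaw))]),yaw,p[2]-9.4,n)
    except Exception as e: print(n,e)
rep(["t_wrist.npz","t_top.npz","t_scene.npz"])
E
```

```text
[ 0.48645576 -0.01559432  0.19629729] [[-9.945e-01  1.047e-01 -8.000e-04]
 [ 1.047e-01  9.945e-01 -4.000e-04]
 [ 7.000e-04 -5.000e-04 -1.000e+00]] 0.3038993593392465
tool yaw -6.00964511497871
wrist yaw -5.86 o [482. -15.] bonnet min s(-82) [-80.1 -79.8] cab(42,90) 0 underside z 187.2 pitch(deg) -0.12 bins -77 33 21
top expected non-empty vector for x
scene yaw -10.82 o [482.7  -6.6] bonnet min s(-82) [-32.1 -31.9] cab(42,90) [43.3 99.3] underside z 185.1 pitch(deg) 2.07 bins 52 82 5
t_scene.npz board 134 -6.66 [465.1 -16.4] [117.6  20.1] origin [486.9 -18.9] z 50.4
```

>>> {"fn": "arm_command", "kwargs": {"dp": [[-0.04, -0.16, 0.4], [0, 0, 0.8], [0, 0, 0.8], [0, 0, 0.8], [0, 0, 0.7], [0, 0, 0.5], [0, 0, 0.3], [0, 0, 0], [0, 0, 0]], "angular": [[0, 0, 0], [0, 0, 0], [0, 0, 0], [0, 0, 0], [0, 0, 0], [0, 0, 0], [0, 0, 0], [0, 0, 0], [0, 0, 0]], "claw": [0.2, 0.2, 0.2, 0.2, 0.2, 0.2, 0.2, 0.2, 0.2]}}

```text
clock: 14.15
position: [0.4877, -0.0177, 0.0893]
ee_rot: [0.158, 3.138, 0.0]
force: [0.5, 0.3, -1.9]
width: 0.302
gripper_force: 30.0
```

```bash
cat > chk.py <<'E'
from p import *
import sys
o=arm.observe();M=Ro.from_rotvec(o["ee_rot"]).as_matrix();print(o["clock"],o["position"],M[2].round(4),o["width"],o["force"],o["ft_torque"])
p=o["position"]*1000;yaw=np.degrees(np.arctan2(M[1,1],M[0,1]))-90;print("tool yaw",yaw)
fs=[]
for n in("wrist","scene","top"):
    im=arm.get_image(n);np.savez("f_"+n+".npz",**im);f=im["frame"]
    if n=="wrist":fs.append(f)
    if n=="scene":fs.append(cv2.resize(f[170:290,200:360],(560,420),interpolation=cv2.INTER_CUBIC))
    try: held(world(im)*1000,im["frame"].astype(int),p[:2]-4.5*np.array([np.cos(np.radians(yaw)),np.sin(np.radians(yaw))]),yaw,p[2]-9.4,n)
    except Exception as e: print(n,e)
save(sys.argv[1],cv2.resize(np.hstack(fs),(800,300)))
E
python3 chk.py f1.png
```

```text
14.15 [ 0.48767145 -0.01767748  0.08930931] [-1.e-04  1.e-04 -1.e+00] 0.3019628802078805 [ 0.47276316  0.2901968  -1.86700929] [0.03320379 0.05467829 0.02359581]
tool yaw -5.7586864528403225
wrist yaw -5.62 o [483.2 -17.2] bonnet min s(-82) [-80.1 -79.7] cab(42,90) 0 underside z 80.2 pitch(deg) -0.10 bins -77 33 21
scene yaw -4.43 o [483.2 -17.3] bonnet min s(-82) [-46.7 -46.1] cab(42,90) [41.  97.3] underside z 80.9 pitch(deg) -0.47 bins 23 82 7
top expected non-empty vector for x
```

View pics/f1.png

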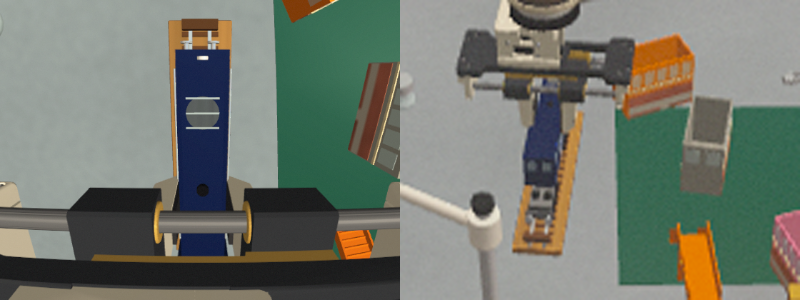

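The wrist half shows the shell lined up over the chassis, whose end shows at (200,35) beyond the bonnet end at (200,52). In the scene half the cab is at (543,165), above the cab floor. I'll cross-check the bias of the end reading, and then lower the last 2 cm.

Run:
```python
from p import *
for f in("w1.npz","w2.npz","w3.npz"):
    im=dict(np.load(f));held(world(im)*1000,im["frame"].astype(int),(477.2,310.8),-34.4,0,f)
im=dict(np.load("f_wrist.npz"));W=world(im)*1000
# track/plinth and chassis buffer beam end visible near robot: lateral midline of plinth
for f in("w1.npz","w2.npz","f_wrist.npz"):
    im=dict(np.load(f));W=world(im)*1000;a=np.radians(-5.8);ux=np.array([np.cos(a),np.sin(a)]);uy=np.array([-ux[1],ux[0]])
    d=W[...,:2]-[482.6,-19];s=d@ux;t=d@uy;z=W[...,2]
    k=(z>6)&(z<14)&(abs(t)<40)&(s<-60)&(s>-130)
    print(f,"plinth t",np.percentile(t[k],[1,99]).round(1),"s",np.percentile(s[k],[.5,]).round(1))
    k=(z>22)&(z<36)&(abs(t)<12)&(s<-83)&(s>-105);print(" end beam s",np.percentile(s[k],[1,50,99]).round(1) if k.sum() else 0, k.sum())
```

```text
w1.npz yaw -34.13 o [476.7 310.1] bonnet min s(-82) [-79.9 -78.6] cab(42,90) [41.8 92.3] underside z 0.5 pitch(deg) -0.12 bins -67 82 29
w2.npz yaw -34.21 o [477.1 310.6] bonnet min s(-82) [-80.6 -80.1] cab(42,90) [41.8 92.4] underside z 0.3 pitch(deg) -0.06 bins -77 82 31
w3.npz yaw -34.33 o [477.4 311. ] bonnet min s(-82) [-80.3 -79.6] cab(42,90) [41.9 86.7] underside z 0.2 pitch(deg) -0.06 bins -77 82 31
w1.npz plinth t [-27.8  27.8] s [-118.7]
 end beam s [-97.9 -88.3 -83.2] 101
w2.npz plinth t [-27.5  28.4] s [-118.4]
 end beam s [-98.6 -88.9 -83.3] 121
f_wrist.npz plinth t [-28.2  27.1] s [-117.6]
 end beam s [-98.2 -95.9 -91.5] 153
```

>>> {"fn": "arm_command", "kwargs": {"dp": [[0, -0.08, 0.2], [0, 0, 0.2], [0, 0, 0.2], [0, 0, 0.2], [0, 0, 0], [0, 0, 0], [0, 0, 0]], "angular": [[0, 0, 0], [0, 0, 0], [0, 0, 0], [0, 0, 0], [0, 0, 0], [0, 0, 0], [0, 0, 0]], "claw": [0.2, 0.2, 0.2, 0.2, 0.2, 0.2, 0.2]}}

```text
clock: 15.0
position: [0.4874, -0.0198, 0.0693]
ee_rot: [0.158, 3.137, 0.0]
force: [-0.5, -0.1, -1.7]
width: 0.302
gripper_force: 30.0
```

```bash
python3 chk.py f2.png
python3 - <<'E'
from p import *
im=dict(np.load("f_wrist.npz"));W=world(im)*1000;a=np.radians(-5.8);ux=np.array([np.cos(a),np.sin(a)]);uy=np.array([-ux[1],ux[0]])
d=W[...,:2]-[482.6,-19];s=d@ux;t=d@uy;z=W[...,2]
k=(z>6)&(z<14)&(abs(t)<40)&(s<-60)&(s>-130)
print("plinth t",np.percentile(t[k],[1,99]).round(1),"s",np.percentile(s[k],[.5,]).round(1))
S=[];T=[]
for q in range(-115,-60,5):
    j=k&(abs(s-q)<3)
    e=np.percentile(t[j],[2,98]);S.append(q);T.append(e.mean())
print(np.round(T,1))
k=(z>22)&(z<36)&(abs(t)<12)&(s<-83)&(s>-105);print(" end beam s",np.percentile(s[k],[1,50,99]).round(1))
E
```

```text
15.0 [ 0.48741616 -0.01984739  0.06929951] [-1.e-04  1.e-04 -1.e+00] 0.3024324810386732 [-0.45727422 -0.13380612 -1.74709185] [0.01460047 0.04844618 0.00360932]
tool yaw -5.777483993926765
wrist yaw -5.63 o [482.9 -19.4] bonnet min s(-82) [-80.1 -79.7] cab(42,90) 0 underside z 60.2 pitch(deg) -0.08 bins -77 33 21
scene yaw -4.19 o [482.9 -20.2] bonnet min s(-82) [-46.9 -46.9] cab(42,90) [44.5 97.2] underside z 57.6 pitch(deg) 2.47 bins 47 82 7
top expected non-empty vector for x
plinth t [-28.2  27.2] s [-117.9]
[-0.5 -0.5 -0.3 -0.3 -0.6 -0.3 -0.6 -0.9 -0.7 -0.3 -0.6]
 end beam s [-98.2 -95.1 -89.9]
```

View pics/f2.png

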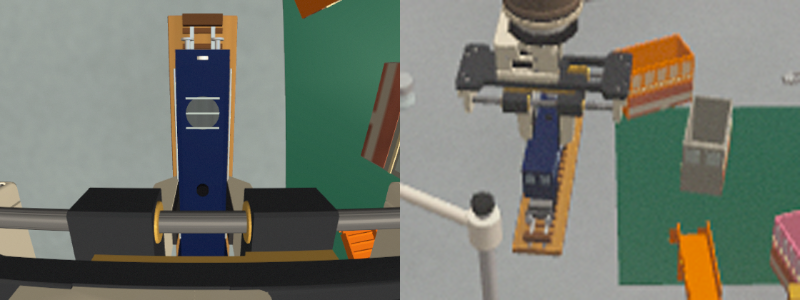

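The shell is level, within about 0.5 mm of the chassis lengthwise and sideways. Its underside is at 60 mm, about 10 mm above the board, and the scene is undisturbed.

```bash
python3 -c "
from cell import arm
print(arm.sign_off())"
```

```text
the job is handed in; nothing more can be done
None
```

The job is handed in: the lamp's lens is swung about 28 cm from the chassis, and the arm is holding the larger shell level over it, cab over the cab floor. By the last camera check the shell was within about 0.5 mm end to end and side to side, and about 10 mm clear of the circuit board.

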